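# Clear the stacked finds boxes on the dig table

## Task

Take the stack on the sorting table apart from the top down: lay the hammer flat in the big lipped tray, lengthwise, holding it at its balance point so that it carries level, then put the small, the medium and the large box, in that order, each flat and upright inside the lip of the plywood seat of its own size, its long side along the seat's. Keep the boxes upright throughout, leave the glass and the bottle standing where they are, and let go of everything.

Things in the scene. Friction and masses are not known exactly. Their poses are not given: they have to be found in the camera images.
- hammer: Pick hammer lying flat on the stack, 210 mm long (y), underside 104 mm over the table. Dark handle 20 wide, 22 high, y -105 to +81 mm, rubber grip to -y; steel head 24 high, y +81 to +105, x -43 to +45. Origin: underside, centre line, mid-length; z up. Balances at y +49 mm, 32 mm short of the head, roughly over the small box. 0.2-0.45 kg.
- small_box: Metal tin, the small of the three boxes: 48 mm wide (x) x 72 mm long (y) x 30 mm high, plain upright sides, closed with a shut lid (rigid). Grip it across the 48 mm width. It stands on the medium box, under the hammer, its underside 74 mm above the table. Origin: centre of its underside; long side along y, z up. Every box is about 0.1 to 0.4 kg.
- medium_box: White plastic box, the medium of the three boxes: 56 mm wide (x) x 100 mm long (y) x 34 mm high, plain upright sides, closed with a shut lid (rigid). Grip it across the 56 mm width. It stands on the large box, its underside 40 mm above the table. Origin: centre of its underside; long side along y, z up. Every box is about 0.1 to 0.4 kg.
- large_box: Cardboard box, the large of the three boxes: 62 mm wide (x) x 134 mm long (y) x 40 mm high, plain upright sides, closed with a shut lid (rigid). Grip it across the 62 mm width. It stands on the table at the bottom of the stack. Origin: centre of its underside; long side along y, z up. Every box is about 0.1 to 0.4 kg.
- hammer_tray: Fixed plywood tray for the hammer: 124 x 244 mm (x by y), the largest of the four lipped places; floor 4 mm thick, lip 5 mm wide, its top 12 mm above the table; inside 114 x 234 mm. Either end may take the head. Origin: centre of the underside, on the table; long side along y, z up.
- small_seat: Fixed plywood seat for the small box: a flat board 76 x 100 mm (x by y) with a low lip all round; floor 4 mm thick, lip 5 mm wide, its top 12 mm above the table. The recess is 66 x 90 mm, the small box's outline plus 9 mm on every side. Origin: centre of the underside, on the table; long side along y, z up.
- medium_seat: Fixed plywood seat for the medium box: a flat board 84 x 128 mm (x by y) with a low lip all round; floor 4 mm thick, lip 5 mm wide, its top 12 mm above the table. The recess is 74 x 118 mm, the medium box's outline plus 9 mm on every side. Origin: centre of the underside, on the table; long side along y, z up.
- large_seat: Fixed plywood seat for the large box: a flat board 90 x 162 mm (x by y) with a low lip all round; floor 4 mm thick, lip 5 mm wide, its top 12 mm above the table. The recess is 80 x 152 mm, the large box's outline plus 9 mm on every side. Origin: centre of the underside, on the table; long side along y, z up.
- glass: Drinking glass, 68 mm across the rim, 85 mm high, standing on the table at the robot's left, not to be moved. Origin: centre of the underside.
- bottle: Red water bottle with a black cap, 68 mm across, 190 mm high, standing on the table at the robot's right, not to be moved. Origin: centre of the underside.
Not all that is in view belongs to the job. Leave any red or yellow look-alike of the large_box alone.

How it is judged:
On the way, in this order (a step that is already met when the one before it is completed fails the run):
1. the hammer lies flat in its tray (horizontal distance between hammer and hammer_tray below 0.02 m and angle between the y axis of hammer and the y axis of hammer_tray, either way round below 0.3 rad and z of hammer in the frame of hammer_tray between 0.001 and 0.007 m and angle between hammer's own z axis and vertical below 0.06 rad), for 0.2 s.
2. the small box is flat in the small seat (horizontal distance between small_box and small_seat below 0.015 m and angle between the y axis of small_box and the y axis of small_seat, either way round below 0.3 rad and z of small_box in the frame of small_seat between 0.001 and 0.007 m and angle between small_box's own z axis and vertical below 0.06 rad), for 0.2 s.
3. the medium box is flat in the medium seat (horizontal distance between medium_box and medium_seat below 0.015 m and angle between the y axis of medium_box and the y axis of medium_seat, either way round below 0.3 rad and z of medium_box in the frame of medium_seat between 0.001 and 0.007 m and angle between medium_box's own z axis and vertical below 0.06 rad), for 0.2 s.
4. the large box is flat in the large seat (horizontal distance between large_box and large_seat below 0.015 m and angle between the y axis of large_box and the y axis of large_seat, either way round below 0.3 rad and z of large_box in the frame of large_seat between 0.001 and 0.007 m and angle between large_box's own z axis and vertical below 0.06 rad), for 0.2 s.
At the end, for the whole second after the job is handed in: Hammer flat in its tray (centre within 20 mm, lengthwise within 0.3 rad either way round), each box flat and upright on the floor of the seat of its size (centre within 15 mm, long sides within 0.3 rad), all at rest (all of step 1 and all of step 2 and all of step 3 and all of step 4 and linear speed of each of hammer, small_box, medium_box, large_box below 0.02 m/s); the robot touches nothing.
It fails at once if the hammer tips out of level by more than 0.35 rad (20 degrees) (angle between hammer's own z axis and vertical above 0.35 rad).
It fails at once if a box tips by more than 0.5 rad (angle between any of small_box, medium_box, large_box's own z axis and vertical above 0.5 rad).
It fails at once if the glass or the bottle is shifted by more than 30 mm or tipped (distance of any of glass, bottle from where it was at the start of the episode above 0.03 m or angle between any of glass, bottle's own z axis and vertical above 0.4 rad).
It also fails if it takes over 122 s, if anything falls off the work surface, if the arm or the gripper's body presses on something with over 40 N, if the wrist force passes 120 N, or if a joint passes its speed limit or range.

## Robot

A 6-joint arm with a two-finger parallel gripper is mounted at the origin on the work surface. World frame = base frame: x ahead of the robot, y to its left, z up, the work surface at z = 0. Lengths are in m, angles in rad, forces in N, time in s.
With the tool pointing down it reaches from about 0.35 to 0.85 m from the base axis. Payload 8.1 kg.
Tool frame: the origin (TCP) lies midway between the tips of the shut fingers; the grasp point (between the pads) lies 19 mm behind it; z points along the fingers, y is the line along which they close (so a half turn about z gives the same grasp; the last joint's range is limited). The gripper opens to 93 mm and grips with 3 to 60 N. Pads are 15 mm wide; open, the fingers measure 128 mm over their backs; the gripper's body (75 mm by 188 mm) begins 65 mm behind the grasp point.
Start: joints at [-1.24, 0.13, 1.488, -0, 1.523, -0.085], TCP at [0.242, -0.549, 0.219] pointing down, gripper open.
Joint ranges: [-2.96, 2.96], [-0.89, 2.26], [0.02, 2.5], [-1.34, 4.48], [0, 2.73], [-2.66, 2.66]. Speed limits (rad/s): [2.39, 2.39, 2.79, 3.14, 3.14, 3.14].

## Interface

Orientations are given as [roll, pitch, yaw] about the fixed x, y, z axes, in that order (R = Rz(yaw) Ry(pitch) Rx(roll)).
In Python, from bench import arm gives the robot as it stands.
- The arm moves only by the tool arm_command, never from a script. Its argument "targets" is text: rows parted by semicolons, each of 6 numbers parted by spaces: the shift along the tool's x, y, z in m, then the turn, a rotation vector about the tool's x, y, z in rad. In form: x y z rx ry rz; .... A call has 1 to 12 rows; each row shifts and turns the commanded pose from where the row before left it, along the tool's axes as they then stand; what a row does not reach is not made up. A row lasts 1/8 s, in which the tool goes at most 62.5 mm and 10.7 degrees, less where a joint would pass 70% of its speed; a pose out of reach is approached as far as the arm can. A call with a gripper value outside its range is refused whole. "claw" is the opening, from -1 (shut) to 1 (fully open), set as the call begins (left out, the last holds). The fingers move at their own pace and stop on an object; the grip force is fixed at half the most. Time passes only in rows, so rows that do not move let the fingers close. It gives the time, the measured TCP pose, the force and the opening at its end, in the units of the state.
- arm.get_obs(): the state, without advancing time (a new reading comes with each control period).
- arm.camera(name): name is "scene" or "top"; returns a dict with "color" (480x640x3 uint8, red, green, blue), "camera_matrix" (3x3 intrinsics, pixels), "R" (3x3) and "t" (3): a world point X has camera coordinates R X + t. Camera axes: x right, y down, z forward; pixel columns grow to the right and rows downward; lengths in m; the calibration is good to about 2 mm. A picture is of the moment at which its call begins. There is no depth.
- arm.close_job(): hands the job in, once; it reports no verdict.
The state is a dict: "t": time; "joints": joint angles; "dq": joint speeds; "tau": joint torques, N m; "tool_pos": TCP position; "eef_rot": TCP orientation; "wrist_force": force on the tool from outside, world axes, zero at the start; "moment": the same for the moment, N m; "grip_width": finger opening in m.
Only numpy, scipy, OpenCV 4.12 (cv2) and the standard library are available. Lean on these libraries where they do the work, as an engineer would, in place of code of your own. Each camera call takes 0.05 s, during which the arm holds its last target. There are 200 camera calls.

## Working session

There is one attempt and no reset: what is moved stays moved. The work goes in short steps, Python scripts to look and compute and a tool call to move; the robot and the scene stay as the last step left them, time stands still between calls to the robot, and variables do not carry over. Pictures are saved under pics/ and viewed, on a budget of 14 in all, crops included, one or two more only if the job needs it, and the job is handed in when it is done.

Besides the shell and the picture viewer there is one more tool, called after "Request:" by a JSON object that holds its "name" and its "arguments", one argument or row to a line. arm_command: Moves the arm, as the interface text tells. Its arguments: {"type":"object","properties":{"targets":{"type":"string"},"claw":{"type":"number"}},"required":["targets"]}

```bash
mkdir -p pics
cat > h.py <<'E'
import numpy as np, cv2
from bench import arm
def shot(n,f):
    c=arm.camera(n); cv2.imwrite(f'pics/{f}.png',c['color'][:,:,::-1]); np.savez(f'pics/{f}.npz',**{k:np.array(v) for k,v in c.items()}); return c
def ray(c,uv,z):
    K,R,t=c['camera_matrix'],c['R'],c['t']; uv=np.atleast_2d(uv).astype(float)
    d=(np.linalg.inv(K)@np.c_[uv,np.ones(len(uv))].T).T@R; o=-R.T@t
    return o+d*((z-o[2])/d[:,2])[:,None]
def proj(c,X):
    p=np.atleast_2d(X)@c['R'].T+c['t']; p=p@c['camera_matrix'].T; return p[:,:2]/p[:,2:]
E
python3 - <<'E'
from h import *
for n in('top','scene'):
    c=shot(n,n+'0'); print(n,c['camera_matrix'].tolist(),(-c['R'].T@c['t']).round(3),c['R'].round(3).tolist())
print(arm.get_obs())
E
```

```text
top [[617.5884571868592, 0.0, 313.3344177356199], [0.0, 617.5884571868592, 234.49986189616286], [0.0, 0.0, 1.0]] [ 0.162 -0.013  1.892] [[-0.005, -1.0, -0.004], [-0.984, 0.005, -0.18], [0.18, 0.003, -0.984]]
scene [[613.6404939337807, 0.0, 311.1390913136446], [0.0, 613.6404939337807, 235.31013006340564], [0.0, 0.0, 1.0]] [1.233 0.004 1.312] [[-0.036, 0.999, 0.007], [0.856, 0.034, -0.516], [-0.516, -0.012, -0.857]]
{'t': 0.1, 'joints': array([-1.24043558e+00,  1.31094096e-01,  1.48915074e+00, -1.80061401e-05,
        1.52297403e+00, -8.54139513e-02]), 'dq': array([-0.00108685, -0.00126168, -0.00143336,  0.00115299, -0.00170923,
        0.00050748]), 'tau': array([ 2.82576329e-03, -5.61342144e+01, -4.93094087e+01,  7.68840057e-02,
        2.92166183e-02, -3.31645708e-05]), 'tool_pos': array([ 0.24218401, -0.54840755,  0.21769806]), 'eef_rot': array([-3.13997083e+00, -1.20814046e-04,  4.15775474e-01]), 'wrist_force': array([-0.222028  ,  0.13646879, -1.06615366]), 'moment': array([ 0.00650824, -0.05483116, -0.01354424]), 'grip_width': 0.09304457193384938}
```

View pics/top0.png

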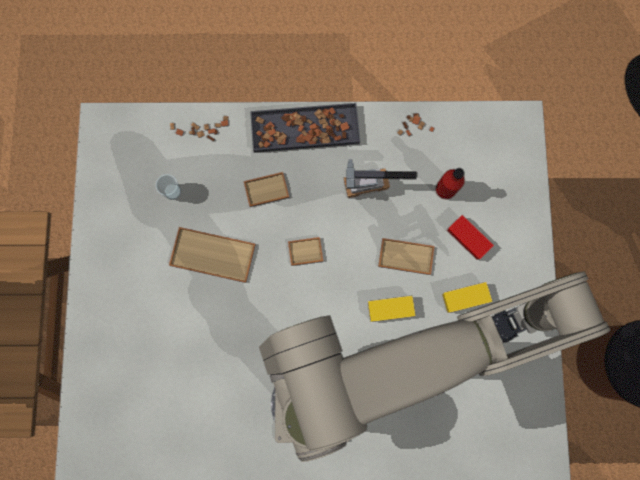

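View pics/scene0.png

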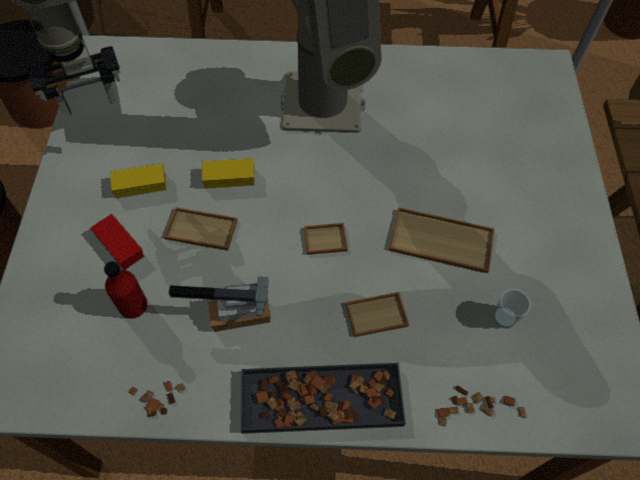

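Top: the stack is at about (367,178), the hammer with its head at x≈352 and its handle running right. Lipped places: tray (213,255), and seats at (267,190), (306,251) and (407,256), to be told apart by size. The red box (470,238) and yellow boxes (391,308), (468,298) are look-alikes, so I leave them alone. The large_box is the brown cardboard one at the bottom of the stack. Next I measure and take an enlarged crop of the stack.

Run:
```python
from h import *
def L(f): return dict(np.load(f'pics/{f}.npz'))
for n,seeds in(('top0',[(213,255),(267,190),(306,251),(407,256)]),('scene0',[(441,240),(376,315),(326,239),(201,228)])):
    c=L(n); hsv=cv2.cvtColor(c['color'],cv2.COLOR_RGB2HSV); m=((hsv[...,1]>75)&(hsv[...,0]<30)).astype(np.uint8)
    k,lab,st,_=cv2.connectedComponentsWithStats(m)
    for s in seeds:
        l=lab[s[1],s[0]]; cs,_=cv2.findContours((lab==l).astype(np.uint8),cv2.RETR_EXTERNAL,cv2.CHAIN_APPROX_NONE)
        q=max(cs,key=cv2.contourArea).reshape(-1,2); P=ray(c,q,0.008)[:,:2]
        (cx,cy),(w,h),a=cv2.minAreaRect((P*1000).astype(np.float32))
        b=cv2.boxPoints(((cx,cy),(w,h),a)); e=[b[1]-b[0],b[2]-b[1]]; e=max(e,key=np.linalg.norm)
        print(n,s,l,'centre',round(cx,1),round(cy,1),'size',round(min(w,h),1),round(max(w,h),1),'long-yaw',round(np.arctan2(e[1],e[0])%np.pi,3),'r',round(np.hypot(cx,cy)))
c1=L('top0')['color'][140:215,325:425]; c2=L('scene0')['color'][265:340,160:285]
im=np.hstack([cv2.resize(c1,(400,300),interpolation=2),cv2.resize(c2,(400,240),interpolation=2) if 0 else cv2.resize(c2[:, :100],(400,300),interpolation=2)])
im=cv2.resize(im,(800,300)); im2=cv2.resize(c2,(500,300),interpolation=2)
out=np.zeros((600,800,3),np.uint8); out[:300,:400]=cv2.resize(c1,(400,300),interpolation=2); out[300:,:500]=im2
cv2.imwrite('pics/crop0.png',out[:,:,::-1])
```

```text
top0 (213, 255) 40 centre 448.2 306.8 size 124.1 245.0 long-yaw 1.343 r 543
top0 (267, 190) 36 centre 654.2 141.3 size 85.2 127.8 long-yaw 1.817 r 669
top0 (306, 251) 41 centre 456.5 18.3 size 76.1 100.5 long-yaw 1.703 r 457
top0 (407, 256) 42 centre 439.3 -292.2 size 90.0 163.0 long-yaw 1.41 r 528
scene0 (441, 240) 389 centre 445.0 308.8 size 130.5 245.0 long-yaw 1.347 r 542
scene0 (376, 315) 418 centre 651.7 144.1 size 87.2 130.0 long-yaw 1.817 r 667
scene0 (326, 239) 391 centre 453.7 20.6 size 81.1 100.7 long-yaw 1.699 r 454
scene0 (201, 228) 388 centre 437.0 -291.0 size 95.5 164.8 long-yaw 1.406 r 525
```

View pics/crop0.png

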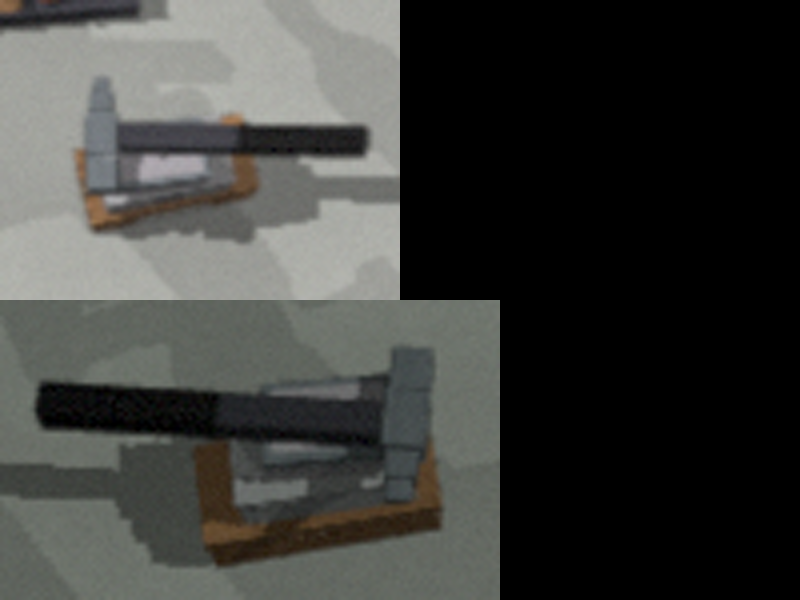

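Sizes identify the places: tray (0.447,0.307), medium seat (0.653,0.142), small seat (0.455,0.020) and large seat (0.438,-0.292). The crop confirms that the brown cardboard box is the bottom of the stack under the white box, tin and hammer, with the head towards +y. Now the hammer's axis, from its far and near top edges in the two views.

```bash
cat >> h.py <<'E'
def L(f): return dict(np.load(f'pics/{f}.npz'))
def go(x,y,z,yaw):
    o=arm.get_obs(); p=o['tool_pos']; w=o['eef_rot'][2]; d=np.array([x,y,z])-p
    turn=-((yaw-w+np.pi/2)%np.pi-np.pi/2)
    tx=np.array([np.cos(w),np.sin(w)]); ty=np.array([np.sin(w),-np.cos(w)])
    print('t',round(o['t'],2),'at',p.round(4),'rpy',o['eef_rot'].round(3),'| tool shift mm x %.1f y %.1f z %.1f'%(1e3*d[:2]@tx,1e3*d[:2]@ty,-1e3*d[2]),'then rz %.3f'%turn)
E
python3 - <<'E'
from h import *
for n,cols in(('top0',range(358,413)),('scene0',range(176,252))):
    c=L(n); g=cv2.GaussianBlur(cv2.cvtColor(c['color'],cv2.COLOR_RGB2GRAY),(1,1),0).astype(float)
    r0,r1=(165,180) if n=='top0' else (280,305)
    E=[]
    for u in cols:
        d=np.diff(g[r0:r1,u]); k=int(np.argmin(d)); w=-d[max(0,k-1):k+2]; w=np.clip(w,0,None)
        v=r0+(np.arange(max(0,k-1),max(0,k-1)+len(w))*w).sum()/w.sum()+.5
        E.append((u,v))
    E=np.array(E); P=ray(c,E,0.126)
    for _ in range(4):
        f=np.polyfit(P[:,1],P[:,0],1); res=P[:,0]-np.polyval(f,P[:,1]); k=abs(res)<max(2*np.std(res),.0015); P=P[k]
    print(n,'edge x= %.4f*y + %.4f'%tuple(f),'n',len(P),'rms',res.std().round(4),'x at y=-.15:',np.polyval(f,-.15).round(4))
    print([int(v) for v in g[175 if n=='top0' else 294, (340 if n=='top0' else 160):(425 if n=='top0' else 275)]])
c=L('top0'); print(ray(c,[(345.5,175),(346.5,175),(354.5,175),(417,175)],.127)[:,:2].round(4))
c=L('scene0'); print(ray(c,[(170,293),(256,297),(268,297)],.126)[:,:2].round(4))
E
```

```text
top0 edge x= 0.0301*y + 0.6843 n 54 rms 0.0005 x at y=-.15: 0.6798
[163, 162, 165, 161, 163, 149, 124, 117, 121, 123, 122, 120, 118, 111, 77, 67, 69, 70, 70, 71, 69, 71, 71, 74, 71, 74, 70, 71, 71, 72, 71, 72, 74, 69, 65, 68, 70, 70, 72, 68, 72, 70, 70, 62, 47, 37, 30, 37, 39, 38, 34, 35, 36, 34, 37, 35, 34, 29, 35, 36, 32, 39, 38, 38, 28, 35, 30, 36, 36, 32, 34, 36, 29, 34, 35, 38, 63, 110, 148, 154, 158, 154, 158, 157, 156]
scene0 edge x= 0.0245*y + 0.6631 n 72 rms 0.0003 x at y=-.15: 0.6594
[109, 111, 112, 115, 110, 111, 109, 108, 98, 51, 17, 0, 0, 4, 3, 7, 2, 1, 9, 7, 1, 12, 7, 1, 16, 8, 7, 9, 1, 11, 5, 18, 16, 16, 12, 9, 14, 11, 4, 1, 4, 11, 3, 10, 21, 10, 6, 19, 3, 9, 18, 14, 4, 18, 28, 34, 35, 37, 35, 37, 38, 39, 37, 37, 39, 38, 39, 36, 35, 34, 37, 40, 34, 31, 40, 34, 35, 36, 33, 32, 36, 33, 37, 34, 36, 33, 35, 38, 36, 30, 39, 39, 29, 35, 34, 49, 74, 73, 73, 75, 74, 77, 77, 75, 72, 80, 75, 81, 111, 111, 108, 113, 109, 107, 110]
[[ 0.6642 -0.1032]
 [ 0.6642 -0.1061]
 [ 0.6641 -0.1298]
 [ 0.663  -0.3145]]
[[ 0.6744 -0.3079]
 [ 0.6766 -0.1242]
 [ 0.6756 -0.0987]]
```

Hammer: the edges are 20.4 mm apart (20 given), the handle is 186 mm (186 given), axis yaw is 1.544, and the balance point is at (0.669,-0.158). I rise first, then travel over it.

Request:
{"name": "arm_command", "arguments": {
  "targets": "0 0 -0.03 0 0 0;0 0 -0.03 0 0 0;0 0 -0.02 0 0 0;0 0 0 0 0 0",
  "claw": 1
}}

```text
t: 0.6
tool_pos: [0.2426, -0.5497, 0.3003]
eef_rot: [3.139, 0.0, 0.416]
wrist_force: [-0.1, -0.9, 1.0]
grip_width: 0.0932
```

```bash
python3 -c "
from h import *
go(.669,-.158,.25,1.544)"
```

```text
t 0.6 at [ 0.2426 -0.5497  0.3003] rpy [3.139 0.    0.416] | tool shift mm x 548.2 y -186.1 z 50.3 then rz -1.128
```

Request:
{"name": "arm_command", "arguments": {
  "targets": "0.03 -0.01 0 0 0 0;0.048 -0.016 0 0 0 0;0.05 -0.017 0 0 0 0;0.05 -0.017 0 0 0 0;0.05 -0.017 0 0 0 0;0.05 -0.017 0 0 0 0;0.05 -0.017 0 0 0 0;0.05 -0.017 0 0 0 0;0.05 -0.017 0 0 0 0;0.05 -0.017 0 0 0 0;0.04 -0.014 0 0 0 0;0.03 -0.01 0 0 0 0"
}}

```text
t: 2.1
tool_pos: [0.6691, -0.1554, 0.296]
eef_rot: [-3.139, 0.002, 0.417]
wrist_force: [-1.3, -0.7, -0.4]
grip_width: 0.0931
```

Request:
{"name": "arm_command", "arguments": {
  "targets": "0 0 0 0 0 -0.14;0 0 0 0 0 -0.14;0 0 0 0 0 -0.14;0 0 0 0 0 -0.14;0 0 0 0 0 -0.14;0 0 0 0 0 -0.14;0 0 0 0 0 -0.14;0 0 0 0 0 -0.14;0 0 0 0 0 0;0 0 0 0 0 0"
}}

```text
t: 3.35
tool_pos: [0.6682, -0.1573, 0.2974]
eef_rot: [-3.14, -0.0, 1.533]
wrist_force: [-0.1, -1.1, -0.1]
grip_width: 0.093
```

```bash
python3 -c "
from h import *
go(.669,-.158,.108,1.544)"
```

```text
t 3.35 at [ 0.6682 -0.1573  0.2974] rpy [-3.14  -0.     1.533] | tool shift mm x -0.7 y 0.8 z 189.4 then rz -0.011
```

Request:
{"name": "arm_command", "arguments": {
  "targets": "0 0.001 0.03 0 0 -0.011;0 0 0.035 0 0 0;0 0 0.035 0 0 0;0 0 0.035 0 0 0;0 0 0.025 0 0 0;0 0 0.015 0 0 0;0 0 0.01 0 0 0;0 0 0 0 0 0;0 0 0 0 0 0"
}}

```text
t: 4.47
tool_pos: [0.6703, -0.1576, 0.115]
eef_rot: [3.14, 0.001, 1.547]
wrist_force: [-0.5, -0.2, 0.0]
grip_width: 0.0931
```

```bash
python3 -c "
from h import *
go(.669,-.158,.108,1.544)
c=shot('scene','s1'); c2=shot('top','t1')
o=np.zeros((600,800,3),np.uint8); o[:300,:]=cv2.resize(c['color'][255:345,130:370],(800,300),interpolation=2); o[300:]=cv2.resize(c2['color'][130:220,310:550],(800,300),interpolation=2)
cv2.imwrite('pics/c1.png',o[:,:,::-1])"
```

```text
t 4.47 at [ 0.6703 -0.1576  0.115 ] rpy [3.140e+00 1.000e-03 1.547e+00] | tool shift mm x -0.4 y -1.3 z 7.0 then rz 0.003
```

View pics/c1.png

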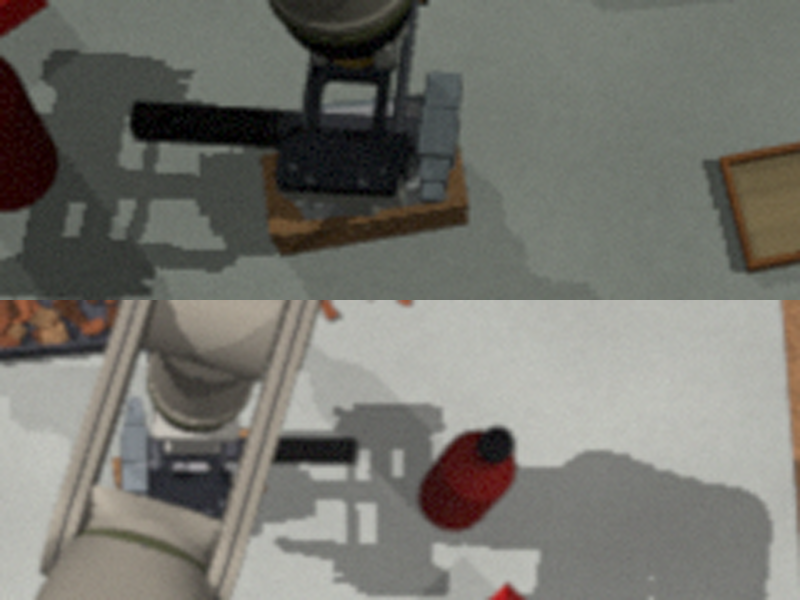

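The fingers straddle the handle short of the head, with no contact. I lower 7 mm and grip.

Request:
{"name": "arm_command", "arguments": {
  "targets": "0 -0.001 0.004 0 0 0;0 0 0.003 0 0 0;0 0 0 0 0 0"
}}

```text
t: 4.95
tool_pos: [0.6682, -0.1573, 0.106]
eef_rot: [-3.141, -0.0, 1.547]
wrist_force: [-0.1, 0.1, 0.6]
grip_width: 0.0929
```

Request:
{"name": "arm_command", "arguments": {
  "targets": "0 0 0 0 0 0;0 0 0 0 0 0;0 0 0 0 0 0;0 0 0 0 0 0;0 0 0 0 0 0;0 0 0 0 0 0;0 0 0 0 0 0;0 0 0 0 0 0;0 0 0 0 0 0;0 0 0 0 0 0",
  "claw": -1
}}

```text
t: 6.2
tool_pos: [0.6687, -0.1574, 0.1067]
eef_rot: [3.141, 0.0, 1.547]
wrist_force: [2.0, -0.1, -0.8]
grip_width: 0.0196
```

Request:
{"name": "arm_command", "arguments": {
  "targets": "0 0 -0.005 0 0 0;0 0 -0.01 0 0 0;0 0 -0.02 0 0 0;0 0 -0.03 0 0 0;0 0 -0.03 0 0 0;0 0 -0.03 0 0 0;0 0 -0.02 0 0 0;0 0 -0.01 0 0 0;0 0 0 0 0 0;0 0 0 0 0 0"
}}

```text
t: 7.45
tool_pos: [0.668, -0.1572, 0.2599]
eef_rot: [-3.139, -0.001, 1.547]
wrist_force: [0.3, 0.3, -3.6]
grip_width: 0.0198
```

```bash
python3 -c "
from h import *
yaw=1.345; u=np.array([np.cos(yaw),np.sin(yaw)]); g=np.array([.447,.3075])+.049*u; print(g)
go(g[0],g[1],.26,yaw); o=arm.get_obs(); print(o['wrist_force'],o['moment'],o['grip_width'])
c=shot('scene','s2'); cv2.imwrite('pics/c2.png',cv2.resize(c['color'][220:350,120:320],(800,520))[:,:,::-1])"
```

```text
[0.45797024 0.35525619]
t 7.45 at [ 0.668  -0.1572  0.2599] rpy [-3.139e+00 -1.000e-03  1.547e+00] | tool shift mm x 507.3 y -222.2 z -0.1 then rz 0.202
[ 0.33594817  0.34102053 -3.63087463] [-0.05185259 -0.12653928  0.04247283] 0.019773774288943405
```

View pics/c2.png

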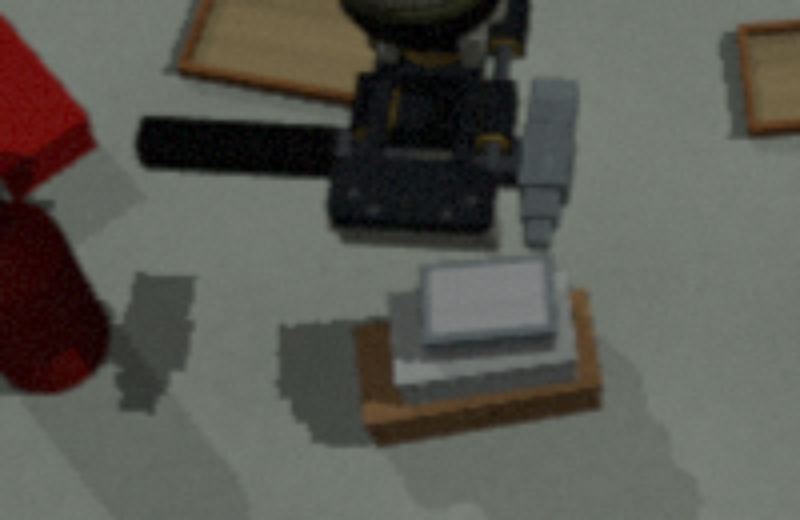

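The hammer is level and held between grip and head (3.6 N, no significant moment), and the three boxes are undisturbed. Carry it to the tray.

Request:
{"name": "arm_command", "arguments": {
  "targets": "0.01 -0.005 0 0 0 0;0.02 -0.009 0 0 0 0;0.03 -0.013 0 0 0 0;0.035 -0.015 0 0 0 0;0.035 -0.015 0 0 0 0;0.035 -0.015 0 0 0 0;0.035 -0.015 0 0 0 0;0.035 -0.015 0 0 0 0;0.035 -0.015 0 0 0 0;0.035 -0.015 0 0 0 0;0.035 -0.015 0 0 0 0;0.035 -0.015 0 0 0 0"
}}

```text
t: 9.0
tool_pos: [0.5142, 0.2228, 0.2613]
eef_rot: [-3.141, -0.0, 1.547]
wrist_force: [0.9, -0.7, -3.2]
grip_width: 0.02
```

Request:
{"name": "arm_command", "arguments": {
  "targets": "0.035 -0.015 0 0 0 0;0.035 -0.015 0 0 0 0;0.03 -0.014 0 0 0 0;0.02 -0.01 0 0 0 0;0.01 -0.006 0 0 0 0;0 0 0 0 0 0.05;0 0 0 0 0 0.1;0 0 0 0 0 0.05;0 0 0 0 0 0;0 0 0 0 0 0"
}}

```text
t: 10.25
tool_pos: [0.4587, 0.3526, 0.2616]
eef_rot: [-3.142, 0.0, 1.348]
wrist_force: [0.0, 0.1, -3.5]
grip_width: 0.0194
```

```bash
python3 -c "
from h import *
go(.458,.3553,.0075,1.345)"
```

```text
t 10.25 at [0.4587 0.3526 0.2616] rpy [-3.142  0.     1.348] | tool shift mm x 2.5 y -1.3 z 254.1 then rz 0.003
```

Request:
{"name": "arm_command", "arguments": {
  "targets": "0.002 -0.001 0.01 0 0 0;0 0 0.02 0 0 0;0 0 0.035 0 0 0;0 0 0.035 0 0 0;0 0 0.035 0 0 0;0 0 0.035 0 0 0;0 0 0.03 0 0 0;0 0 0.02 0 0 0;0 0 0.014 0 0 0;0 0 0.006 0 0 0;0 0 0 0 0 0;0 0 0 0 0 0"
}}

```text
t: 11.75
tool_pos: [0.459, 0.3555, 0.0228]
eef_rot: [3.14, -0.001, 1.347]
wrist_force: [-0.2, 0.2, -5.1]
grip_width: 0.0196
```

```bash
python3 -c "
from h import *
go(.458,.3553,.0075,1.345); c=shot('scene','s3');d=shot('top','t3')
o=np.zeros((600,800,3),np.uint8);o[:,:400]=cv2.resize(c['color'][170:320,390:490+0],(400,600)); o[:,400:]=cv2.resize(d['color'][190:310,160:260],(400,480+120))
cv2.imwrite('pics/c3.png',o[:,:,::-1])"
```

```text
t 11.75 at [0.459  0.3555 0.0228] rpy [ 3.140e+00 -1.000e-03  1.347e+00] | tool shift mm x -0.4 y -1.0 z 15.3 then rz 0.002
```

View pics/c3.png

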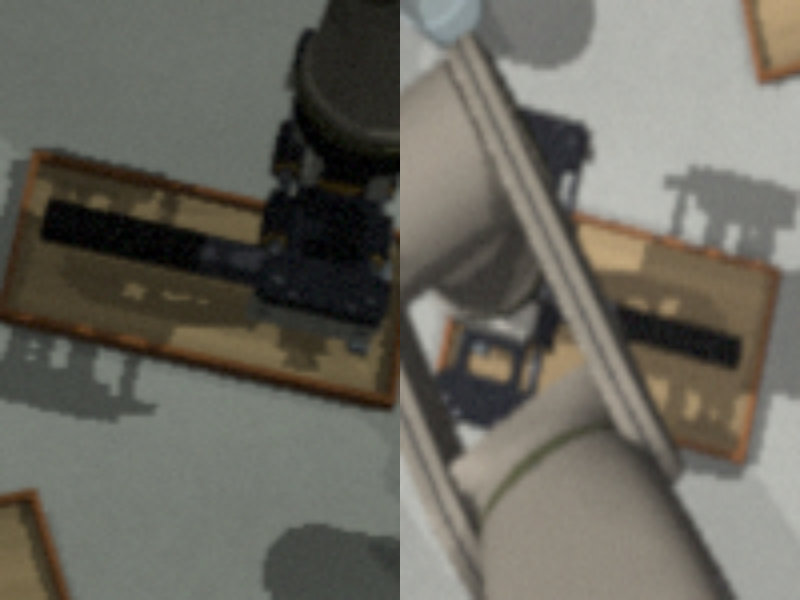

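The hammer hangs level over the tray, aligned along it and inside the lip at both ends. I creep down.

Request:
{"name": "arm_command", "arguments": {
  "targets": "0 -0.001 0.004 0 0 0;0 0 0.004 0 0 0;0 0 0.003 0 0 0;0 0 0.002 0 0 0;0 0 0 0 0 0;0 0 0 0 0 0"
}}

```text
t: 12.6
tool_pos: [0.4573, 0.3552, 0.0087]
eef_rot: [3.141, -0.0, 1.347]
wrist_force: [-0.5, 0.4, -4.4]
grip_width: 0.0195
```

Request:
{"name": "arm_command", "arguments": {
  "targets": "0 0 0.001 0 0 0;0 0 0.001 0 0 0;0 0 0 0 0 0"
}}

```text
t: 12.98
tool_pos: [0.4573, 0.3552, 0.0067]
eef_rot: [3.141, -0.0, 1.347]
wrist_force: [-0.7, -0.3, -3.6]
grip_width: 0.02
```

Request:
{"name": "arm_command", "arguments": {
  "targets": "0 0 0 0 0 0;0 0 0 0 0 0;0 0 0 0 0 0;0 0 0 0 0 0;0 0 0 0 0 0;0 0 0 0 0 0",
  "claw": 0
}}

```text
t: 13.72
tool_pos: [0.4572, 0.3552, 0.0066]
eef_rot: [-3.142, 0.0, 1.347]
wrist_force: [-0.1, -0.6, 0.2]
grip_width: 0.0465
```

Request:
{"name": "arm_command", "arguments": {
  "targets": "0 0 -0.01 0 0 0;0 0 -0.02 0 0 0;0 0 -0.035 0 0 0;0 0 -0.05 0 0 0;0 0 -0.05 0 0 0;0 0 -0.05 0 0 0;0 0 -0.03 0 0 0;-0.03 0.01 0 0 0 0;-0.05 0.02 0 0 0 0;-0.05 0.02 0 0 0 0;-0.05 0.02 0 0 0 0;-0.05 0.02 0 0 0 0"
}}

```text
t: 15.22
tool_pos: [0.4941, 0.1093, 0.2537]
eef_rot: [3.139, -0.001, 1.347]
wrist_force: [1.8, 0.5, 1.1]
grip_width: 0.0466
```

```bash
python3 -c "
from h import *
go(.669,-.158,.26,1.6); c=shot('scene','s4');d=shot('top','t4')
o=np.zeros((600,800,3),np.uint8)
o[:,:300]=cv2.resize(c['color'][180:300,380:500],(300,300)).repeat(2,0)[:600] if 0 else np.vstack([cv2.resize(c['color'][190:290,385:500],(300,261)),np.zeros((39,300,3),np.uint8),cv2.resize(d['color'][215:295,160:265],(300,229)),np.zeros((71,300,3),np.uint8)])
o[:300,300:]=cv2.resize(c['color'][275:340,180:310],(500,250),interpolation=2).repeat(1,0)[:300] if 0 else np.pad(cv2.resize(c['color'][275:340,190:310],(500,271),interpolation=2),((0,29),(0,0),(0,0)))
o[300:,300:]=cv2.resize(d['color'][150:222,325:445],(500,300),interpolation=2)
cv2.imwrite('pics/c4.png',o[:,:,::-1])"
```

```text
t 15.22 at [0.4941 0.1093 0.2537] rpy [ 3.139e+00 -1.000e-03  1.347e+00] | tool shift mm x -221.9 y 229.9 z -6.3 then rz -0.253
```

View pics/c4.png

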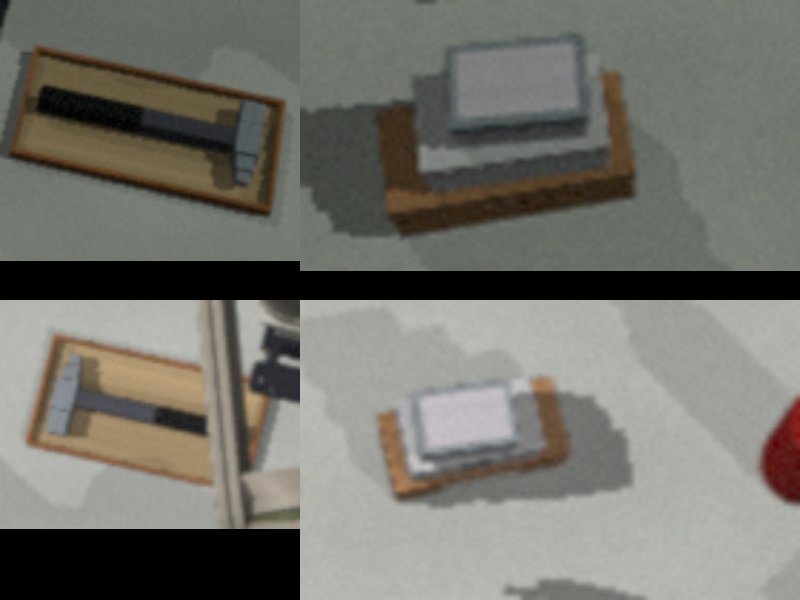

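The hammer lies flat in the tray, head end clear of the lip. The tin sits on the white box on the cardboard box. I measure the tin from its pale lid panel (scene (214,294), top (351,178)) and its outline corners.

```bash
cat >> h.py <<'E'
def rect(P):
    (cx,cy),(w,h),a=cv2.minAreaRect((np.asarray(P)[:,:2]*1000).astype(np.float32)); b=cv2.boxPoints(((cx,cy),(w,h),a)); e=max([b[1]-b[0],b[2]-b[1]],key=np.linalg.norm)
    return 'c %.1f %.1f size %.1f %.1f yaw %.3f'%(cx,cy,min(w,h),max(w,h),np.arctan2(e[1],e[0])%np.pi)
def quad(c,Q,z):
    P=ray(c,Q,z)[:,:2]*1000; m=P.mean(0); a=P[1]-P[0]; b=P[2]-P[3]; l=(a+b)/2; s=(P[3]-P[0]+P[2]-P[1])/2
    if np.linalg.norm(s)>np.linalg.norm(l): l,s=s,l
    return 'quad c %.1f %.1f size %.1f %.1f yaw %.3f'%(*m,np.linalg.norm(s),np.linalg.norm(l),np.arctan2(l[1],l[0])%np.pi)
E
python3 - <<'E'
from h import *
k=500/120
for n,o,seed,Q in(('s4',(190,275),(214,294),[(145,39),(283,35),(288,119),(149,128)]),('t4',(325,150),(351,178),[(113,91),(212,82),(218,140),(120,151)])):
    c=L(n); im=cv2.resize(c['color'],None,fx=4,fy=4,interpolation=cv2.INTER_CUBIC)
    g=im.astype(float).mean(2); s=(seed[0]*4,seed[1]*4); ref=np.median(g[s[1]-8:s[1]+8,s[0]-8:s[0]+8]); 
    for f in(.85,.8):
        m=(g>f*ref).astype(np.uint8); m[:]=m; y0,x0=s[1]-80,s[0]-120; sub=np.zeros_like(m); sub[y0:y0+160,x0:x0+240]=m[y0:y0+160,x0:x0+240]
        lab=cv2.connectedComponents(sub)[1]; q=np.argwhere(lab==lab[s[1],s[0]])[:,::-1]; q=(q+.5)/4-.5
        print(n,f,ref,len(q),rect(ray(c,q,.104)), 'mean',ray(c,q,.104).mean(0).round(4)[:2])
    print(quad(c,np.array(Q)/k+o-.5,.104))
E
```

```text
s4 0.85 112.83333333333334 25342 c 657.6 -220.9 size 96.3 131.8 yaw 1.663 mean [ 0.6477 -0.2239]
s4 0.8 112.83333333333334 26037 c 657.6 -220.9 size 96.3 131.8 yaw 1.663 mean [ 0.6479 -0.2232]
quad c 659.6 -158.8 size 50.0 72.0 yaw 1.662
t4 0.85 164.5 29854 c 663.3 -119.7 size 123.1 180.0 yaw 1.565 mean [ 0.673 -0.108]
t4 0.8 164.5 30363 c 663.3 -119.7 size 123.1 180.0 yaw 1.565 mean [ 0.6726 -0.1086]
quad c 663.2 -160.5 size 44.0 71.2 yaw 1.669
```

My mask seeds were wrong (tin is at scene (241,295), top (365,178)). The quads already agree on size. One corrected check, for the other boxes as well.

Run:
```python
from h import *
for n,seed in(('s4',(241,295)),('t4',(365,178))):
    c=L(n); im=cv2.resize(c['color'],None,fx=4,fy=4,interpolation=cv2.INTER_CUBIC)
    g=im.astype(float).mean(2); s=(seed[0]*4,seed[1]*4); ref=np.median(g[s[1]-8:s[1]+8,s[0]-8:s[0]+8])
    for f in(.9,.85):
        m=(g>f*ref).astype(np.uint8); y0,x0=s[1]-50,s[0]-70; sub=np.zeros_like(m); sub[y0:y0+100,x0:x0+140]=m[y0:y0+100,x0:x0+140]
        lab=cv2.connectedComponents(sub)[1]; q=np.argwhere(lab==lab[s[1],s[0]])[:,::-1]; q=(q+.5)/4-.5
        P=ray(c,q,.104); print(n,f,ref,len(q),rect(P),'mean',P.mean(0).round(4)[:2])
go(.6615,-.1595,.26,1.665)
```

```text
s4 0.9 125.66666666666667 7045 c 660.1 -158.7 size 38.0 62.0 yaw 1.709 mean [ 0.6601 -0.1587]
s4 0.85 125.66666666666667 7411 c 659.7 -158.6 size 39.0 63.1 yaw 1.703 mean [ 0.6601 -0.1588]
t4 0.9 192.66666666666666 3897 c 662.5 -160.6 size 38.1 61.2 yaw 1.711 mean [ 0.6623 -0.1605]
t4 0.85 192.66666666666666 4770 c 670.8 -173.0 size 52.8 89.8 yaw 1.711 mean [ 0.6656 -0.1654]
t 15.32 at [0.4947 0.1065 0.2536] rpy [3.139e+00 1.000e-03 1.342e+00] | tool shift mm x -221.1 y 222.8 z -6.4 then rz -0.323
```

Tin: centre (0.661,-0.1595), yaw about 1.69; both views agree within 2 mm and the panel is 38 x 62.

Request:
{"name": "arm_command", "arguments": {
  "targets": "-0.025 0.025 0 0 0 0;-0.035 0.035 0 0 0 0;-0.04 0.04 0 0 0 0;-0.04 0.04 0 0 0 0;-0.04 0.04 0 0 0 0;-0.025 0.026 0 0 0 0;-0.016 0.016 0 0 0 -0.1;0 0 0 0 0 -0.12;0 0 0 0 0 -0.12;0 0 0 0 0 0;0 0 0 0 0 0",
  "claw": 1
}}

```text
t: 16.7
tool_pos: [0.6615, -0.1533, 0.2525]
eef_rot: [3.141, 0.0, 1.685]
wrist_force: [1.1, 0.2, 0.4]
grip_width: 0.0932
```

```bash
python3 -c "
from h import *
go(.661,-.1595,.088,1.69)"
```

```text
t 16.7 at [ 0.6615 -0.1533  0.2525] rpy [3.141 0.    1.685] | tool shift mm x -6.1 y -1.2 z 164.5 then rz -0.005
```

Request:
{"name": "arm_command", "arguments": {
  "targets": "-0.006 -0.001 0.02 0 0 -0.005;0 0 0.035 0 0 0;0 0 0.035 0 0 0;0 0 0.03 0 0 0;0 0 0.02 0 0 0;0 0 0.012 0 0 0;0 0 0.006 0 0 0;0 0 0.004 0 0 0;0 0 0 0 0 0;0 0 0 0 0 0"
}}

```text
t: 17.95
tool_pos: [0.6615, -0.1601, 0.0905]
eef_rot: [3.14, 0.001, 1.692]
wrist_force: [0.4, 0.0, 0.8]
grip_width: 0.0929
```

```bash
python3 -c "
from h import *
go(.661,-.1595,.088,1.69)"
```

```text
t 17.95 at [ 0.6615 -0.1601  0.0905] rpy [3.140e+00 1.000e-03 1.692e+00] | tool shift mm x 0.6 y -0.4 z 2.5 then rz 0.002
```

Request:
{"name": "arm_command", "arguments": {
  "targets": "0 0 0.002 0 0 0;0 0 0 0 0 0;0 0 0 0 0 0;0 0 0 0 0 0;0 0 0 0 0 0;0 0 0 0 0 0;0 0 0 0 0 0;0 0 0 0 0 0",
  "claw": -1
}}

```text
t: 18.95
tool_pos: [0.661, -0.1599, 0.0877]
eef_rot: [3.141, 0.0, 1.692]
wrist_force: [1.5, 0.2, 0.7]
grip_width: 0.0474
```

Request:
{"name": "arm_command", "arguments": {
  "targets": "0 0 -0.005 0 0 0;0 0 -0.01 0 0 0;0 0 -0.02 0 0 0;0 0 -0.03 0 0 0;0 0 -0.035 0 0 0;0 0 -0.02 0 0 0;0 0 -0.01 0 0 0;0 0 0 0 0 0;0 0 0 0 0 0"
}}

```text
t: 20.08
tool_pos: [0.6602, -0.1597, 0.2158]
eef_rot: [-3.139, -0.001, 1.692]
wrist_force: [0.1, -0.2, -1.4]
grip_width: 0.048
```

```bash
python3 -c "
from h import *
go(.455,.0195,.2,1.70); c=shot('scene','s5');d=shot('top','t5')
cv2.imwrite('pics/c5.png',np.vstack([cv2.resize(c['color'][230:340,170:310],(560,440)),np.zeros((0,560,3),np.uint8)])[:,:,::-1])"
```

```text
t 20.07 at [ 0.6602 -0.1597  0.2158] rpy [-3.139e+00 -1.000e-03  1.692e+00] | tool shift mm x 202.6 y -182.1 z 15.8 then rz -0.008
```

View pics/c5.png

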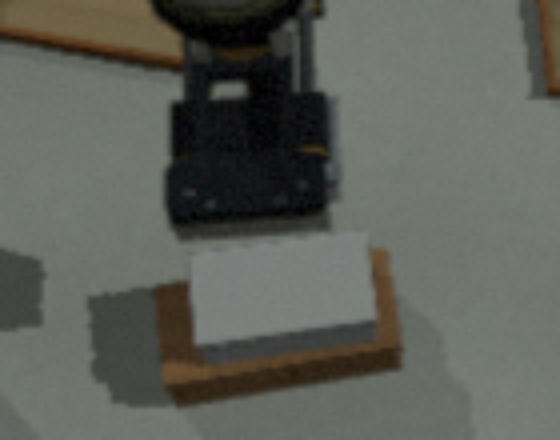

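The tin is held at 48 mm and lifts cleanly; the white box stays put. Carry it to the small seat.

Request:
{"name": "arm_command", "arguments": {
  "targets": "0.02 -0.018 0 0 0 0;0.03 -0.027 0 0 0 0;0.035 -0.031 0 0 0 0;0.035 -0.032 0 0 0 0;0.035 -0.032 0 0 0 0;0.025 -0.022 0 0 0 0;0.015 -0.014 0 0 0 0;0.008 -0.006 0 0 0 -0.008;0 0 0 0 0 0;0 0 0 0 0 0"
}}

```text
t: 21.42
tool_pos: [0.4562, 0.0192, 0.2175]
eef_rot: [-3.141, 0.0, 1.699]
wrist_force: [-0.3, -0.2, -2.2]
grip_width: 0.0481
```

Run:
```python
from h import *
go(.455,.0195,.0185,1.70)
for n,seed in(('s5',(241,303)),('t5',(365,178))):
    c=L(n); im=cv2.resize(c['color'],None,fx=4,fy=4,interpolation=cv2.INTER_CUBIC); g=im.astype(float).mean(2)
    hsv=cv2.cvtColor(im,cv2.COLOR_RGB2HSV); s=(seed[0]*4,seed[1]*4); ref=np.median(g[s[1]-8:s[1]+8,s[0]-8:s[0]+8])
    m=((g>.8*ref)&(hsv[...,1]<50)).astype(np.uint8); y0,x0=s[1]-70,s[0]-100; sub=np.zeros_like(m); sub[y0:y0+140,x0:x0+200]=m[y0:y0+140,x0:x0+200]
    sub=cv2.morphologyEx(sub,cv2.MORPH_OPEN,np.ones((9,9)))
    lab=cv2.connectedComponents(sub)[1]; q=np.argwhere(lab==lab[s[1],s[0]])[:,::-1]; q=(q+.5)/4-.5
    P=ray(c,q,.074); print(n,ref,len(q),rect(P),'mean',P.mean(0).round(4)[:2])
```

```text
t 21.43 at [0.4562 0.0192 0.2175] rpy [-3.141  0.     1.699] | tool shift mm x 0.5 y -1.1 z 199.0 then rz -0.001
s5 125.0 18132 c 659.6 -161.3 size 62.6 112.9 yaw 1.768 mean [ 0.661  -0.1643]
t5 68.0 4895816 c 530.8 -22.8 size 1466.1 2058.6 yaw 1.564 mean [ 0.4969 -0.0243]
```

Request:
{"name": "arm_command", "arguments": {
  "targets": "0 -0.001 0.02 0 0 0;0 0 0.035 0 0 0;0 0 0.035 0 0 0;0 0 0.035 0 0 0;0 0 0.03 0 0 0;0 0 0.02 0 0 0;0 0 0.01 0 0 0;0 0 0.005 0 0 0;0 0 0.003 0 0 0;0 0 0 0 0 0;0 0 0 0 0 0"
}}

```text
t: 22.8
tool_pos: [0.4553, 0.0195, 0.0253]
eef_rot: [3.14, 0.0, 1.7]
wrist_force: [0.0, -0.3, -1.7]
grip_width: 0.048
```

Run:
```python
from h import *
go(.455,.0195,.018,1.70)
```

```text
t 22.8 at [0.4553 0.0195 0.0253] rpy [3.14 0.   1.7 ] | tool shift mm x 0.1 y -0.3 z 7.3 then rz -0.000
```

Request:
{"name": "arm_command", "arguments": {
  "targets": "0 0 0.003 0 0 0;0 0 0.002 0 0 0;0 0 0.001 0 0 0;0 0 0.001 0 0 0;0 0 0 0 0 0;0 0 0 0 0 0"
}}

```text
t: 23.55
tool_pos: [0.4548, 0.0195, 0.0176]
eef_rot: [3.142, -0.0, 1.7]
wrist_force: [0.2, -0.4, -1.7]
grip_width: 0.0474
```

Request:
{"name": "arm_command", "arguments": {
  "targets": "0 0 0.001 0 0 0;0 0 0 0 0 0"
}}

```text
t: 23.8
tool_pos: [0.4549, 0.0195, 0.0176]
eef_rot: [-3.141, 0.0, 1.7]
wrist_force: [-5.6, 0.3, 10.5]
grip_width: 0.048
```

Request:
{"name": "arm_command", "arguments": {
  "targets": "0 0 0 0 0 0;0 0 0 0 0 0;0 0 0 0 0 0;0 0 0 0 0 0;0 0 0 0 0 0;0 0 0 0 0 0;0 0 0 0 0 0",
  "claw": 0.7
}}

```text
t: 24.68
tool_pos: [0.4548, 0.0195, 0.0166]
eef_rot: [-3.142, 0.0, 1.7]
wrist_force: [-0.3, 0.2, -0.2]
grip_width: 0.079
```

Request:
{"name": "arm_command", "arguments": {
  "targets": "0 0 -0.01 0 0 0;0 0 -0.02 0 0 0;0 0 -0.04 0 0 0;0 0 -0.05 0 0 0;0 0 -0.05 0 0 0;0 0 -0.03 0 0 0;0 0.03 0 0 0 0;0 0.03 0 0 0 0;0 0 0 0 0 0",
  "claw": 1
}}

```text
t: 25.8
tool_pos: [0.5152, 0.0274, 0.217]
eef_rot: [3.142, -0.0, 1.7]
wrist_force: [-0.3, -0.2, -0.0]
grip_width: 0.0933
```

Run:
```python
from h import *
go(.661,-.162,.2,1.7)
c=shot('scene','s6');d=shot('top','t6')
o=np.zeros((600,800,3),np.uint8)
o[:300,:400]=cv2.resize(c['color'][210:270,285:365],(400,300)); o[300:,:400]=cv2.resize(d['color'][220:280,265:345],(400,300))
o[:300,400:]=cv2.resize(c['color'][270:345,190:290],(400,300),interpolation=2); o[300:,400:]=cv2.resize(d['color'][145:220,325:425],(400,300),interpolation=2)
cv2.imwrite('pics/c6.png',o[:,:,::-1])
```

```text
t 25.8 at [0.5152 0.0274 0.217 ] rpy [ 3.142 -0.     1.7  ] | tool shift mm x -206.6 y 120.2 z 17.0 then rz 0.000
```

View pics/c6.png

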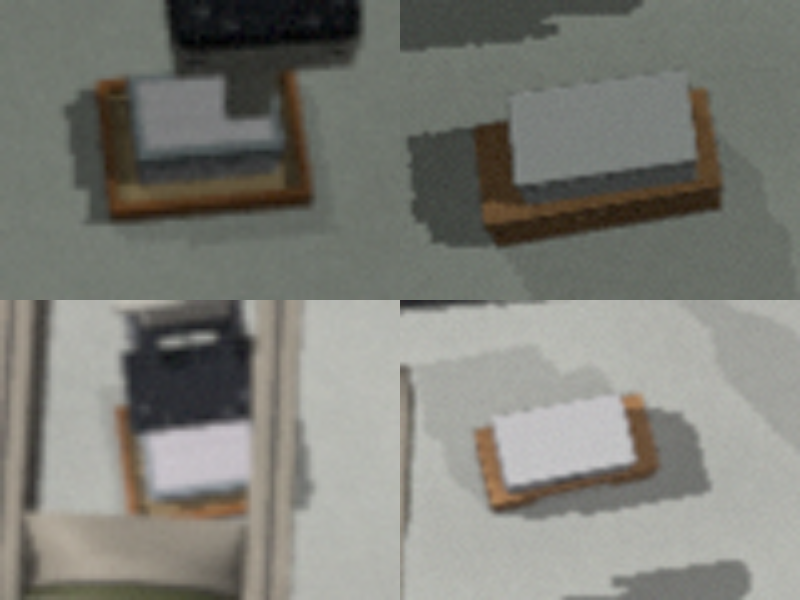

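The tin sits inside the small seat's lip. The white box's top is fully visible (scene ~(241,302), top ~(366,178)), so I measure it from the corners and a mask.

Run:
```python
from h import *
for n,o,Q,QL in(('s6',(190,270),[(110,95),(288,72),(295,160),(116,186)],[(75,126),(306,91),(320,188),(86,222)]),('t6',(325,145),[(94,118),(222,94),(236,163),(105,187)],[(76,128),(240,94),(257,162),(91,200)])):
    c=L(n); print(n,'med',quad(c,np.array(Q)/4+o-.5,.074),'large',quad(c,np.array(QL)/4+o-.5,.04))
    im=cv2.resize(c['color'],None,fx=4,fy=4,interpolation=cv2.INTER_CUBIC)[o[1]*4:o[1]*4+300,o[0]*4:o[0]*4+400]; g=im.astype(float).mean(2)
    sx,sy=np.mean(Q,0).astype(int); ref=np.median(g[sy-10:sy+10,sx-10:sx+10]); d=np.linalg.norm(im.astype(float)-np.median(im[sy-10:sy+10,sx-10:sx+10],(0,1)),axis=2)
    m=cv2.morphologyEx((d<25).astype(np.uint8),cv2.MORPH_OPEN,np.ones((11,11))); lab=cv2.connectedComponents(m)[1]; q=np.argwhere(lab==lab[sy,sx])[:,::-1]
    P=ray(c,(q+.5)/4+o-.5,.074); print('  mask',len(q),rect(P),P.mean(0).round(4)[:2])
```

```text
s6 med quad c 664.3 -163.9 size 54.6 98.8 yaw 1.760 large quad c 666.3 -169.9 size 60.2 131.4 yaw 1.772
  mask 41042 c 666.1 -143.3 size 163.8 176.5 yaw 1.625 [ 0.6422 -0.1344]
t6 med quad c 664.5 -166.7 size 54.9 100.5 yaw 1.754 large quad c 669.5 -170.9 size 57.2 131.3 yaw 1.786
  mask 8429 c 665.7 -166.3 size 54.1 97.4 yaw 1.768 [ 0.6655 -0.1661]
```

Medium box: (0.665,-0.1655), yaw 1.76 (sizes 55 x 100, as given).

Request:
{"name": "arm_command", "arguments": {
  "targets": "-0.02 0.012 0 0 0 0;-0.03 0.018 0 0 0 0;-0.04 0.023 0 0 0 0;-0.04 0.023 0 0 0 0;-0.04 0.023 0 0 0 0;-0.025 0.014 0 0 0 0;-0.013 0.01 0 0 0 -0.03;0 0 0 0 0 -0.03;0 0 0 0 0 0;0 0 0 0 0 0"
}}

```text
t: 27.15
tool_pos: [0.6626, -0.1624, 0.2171]
eef_rot: [3.141, -0.0, 1.76]
wrist_force: [0.2, -0.2, 0.3]
grip_width: 0.093
```

Run:
```python
from h import *
go(.665,-.1655,.055,1.76)
```

```text
t 27.15 at [ 0.6626 -0.1624  0.2171] rpy [ 3.141 -0.     1.76 ] | tool shift mm x -3.5 y 1.8 z 162.1 then rz 0.000
```

Request:
{"name": "arm_command", "arguments": {
  "targets": "-0.003 0.002 0.02 0 0 0;0 0 0.035 0 0 0;0 0 0.035 0 0 0;0 0 0.03 0 0 0;0 0 0.02 0 0 0;0 0 0.012 0 0 0;0 0 0.006 0 0 0;0 0 0.003 0 0 0;0 0 0 0 0 0;0 0 0 0 0 0"
}}

```text
t: 28.4
tool_pos: [0.6661, -0.166, 0.0566]
eef_rot: [3.14, 0.001, 1.76]
wrist_force: [-0.2, -0.3, -0.3]
grip_width: 0.0928
```

Request:
{"name": "arm_command", "arguments": {
  "targets": "0 0 0 0 0 0;0 0 0 0 0 0;0 0 0 0 0 0;0 0 0 0 0 0;0 0 0 0 0 0;0 0 0 0 0 0;0 0 0 0 0 0",
  "claw": -1
}}

```text
t: 29.28
tool_pos: [0.6655, -0.1658, 0.0556]
eef_rot: [-3.142, -0.0, 1.76]
wrist_force: [0.8, 0.3, 0.7]
grip_width: 0.0559
```

Request:
{"name": "arm_command", "arguments": {
  "targets": "0 0 -0.005 0 0 0;0 0 -0.01 0 0 0;0 0 -0.02 0 0 0;0 0 -0.03 0 0 0;0 0 -0.035 0 0 0;0 0 -0.02 0 0 0;0 0 -0.01 0 0 0;0 0 0 0 0 0;0 0 0 0 0 0"
}}

```text
t: 30.4
tool_pos: [0.6647, -0.1656, 0.1838]
eef_rot: [-3.139, -0.001, 1.76]
wrist_force: [0.3, -1.0, -3.3]
grip_width: 0.0558
```

Run:
```python
from h import *
go(.653,.1425,.2,1.817)
shot('scene','s7');shot('top','t7')
```

```text
t 30.4 at [ 0.6647 -0.1656  0.1838] rpy [-3.139e+00 -1.000e-03  1.760e+00] | tool shift mm x 304.8 y 46.4 z -16.2 then rz -0.057
```

Gripped at 55.9 mm; carry to the medium seat (underside 15.5 mm below the TCP).

Request:
{"name": "arm_command", "arguments": {
  "targets": "0.015 0.002 -0.005 0 0 0;0.025 0.004 0 0 0 0;0.035 0.005 0 0 0 0;0.04 0.006 0 0 0 0;0.04 0.006 0 0 0 0;0.04 0.006 0 0 0 0;0.04 0.006 0 0 0 0;0.035 0.005 0 0 0 0;0.02 0.003 0 0 0 -0.02;0.014 0.003 0 0 0 -0.037;0 0 0 0 0 0;0 0 0 0 0 0"
}}

```text
t: 32.0
tool_pos: [0.6535, 0.1404, 0.1906]
eef_rot: [-3.141, 0.0, 1.816]
wrist_force: [-0.2, -0.2, -2.2]
grip_width: 0.0557
```

Run:
```python
from h import *
go(.653,.1425,.0195,1.817)
```

```text
t 32.0 at [0.6535 0.1404 0.1906] rpy [-3.141  0.     1.816] | tool shift mm x 2.2 y 0.0 z 171.1 then rz -0.001
```

Request:
{"name": "arm_command", "arguments": {
  "targets": "0.002 0 0.02 0 0 0;0 0 0.035 0 0 0;0 0 0.035 0 0 0;0 0 0.033 0 0 0;0 0 0.02 0 0 0;0 0 0.012 0 0 0;0 0 0.006 0 0 0;0 0 0.003 0 0 0;0 0 0 0 0 0;0 0 0 0 0 0"
}}

```text
t: 33.25
tool_pos: [0.6535, 0.1435, 0.0276]
eef_rot: [3.14, 0.0, 1.817]
wrist_force: [0.9, 0.7, -2.3]
grip_width: 0.0558
```

Request:
{"name": "arm_command", "arguments": {
  "targets": "0 0 0.003 0 0 0;0 0 0.002 0 0 0;0 0 0 0 0 0;0 0 0 0 0 0"
}}

```text
t: 33.75
tool_pos: [0.6528, 0.1434, 0.0216]
eef_rot: [-3.141, -0.0, 1.817]
wrist_force: [0.2, 0.1, -2.5]
grip_width: 0.0561
```

Request:
{"name": "arm_command", "arguments": {
  "targets": "0 0 0.001 0 0 0;0 0 0.001 0 0 0;0 0 0.0005 0 0 0;0 0 0 0 0 0;0 0 0 0 0 0"
}}

```text
t: 34.38
tool_pos: [0.6529, 0.1434, 0.0196]
eef_rot: [3.141, 0.0, 1.817]
wrist_force: [-2.6, -0.4, 4.3]
grip_width: 0.0558
```

Request:
{"name": "arm_command", "arguments": {
  "targets": "0 0 0 0 0 0;0 0 0 0 0 0;0 0 0 0 0 0;0 0 0 0 0 0;0 0 0 0 0 0;0 0 0 0 0 0;0 0 0 0 0 0",
  "claw": 0.8
}}

```text
t: 35.25
tool_pos: [0.6529, 0.1434, 0.0191]
eef_rot: [3.142, -0.0, 1.817]
wrist_force: [0.4, -0.4, -0.1]
grip_width: 0.0836
```

Request:
{"name": "arm_command", "arguments": {
  "targets": "0 0 -0.01 0 0 0;0 0 -0.02 0 0 0;0 0 -0.04 0 0 0;0 0 -0.05 0 0 0;0 0 -0.05 0 0 0;-0.03 0 -0.01 0 0 0;-0.05 0 0 0 0 0;-0.05 0 0 0 0 0;-0.02 0 0 0 0 0;0 0 0 0 0 0",
  "claw": 1
}}

```text
t: 36.5
tool_pos: [0.6897, -0.0031, 0.2002]
eef_rot: [3.14, 0.0, 1.815]
wrist_force: [0.5, 0.5, -0.2]
grip_width: 0.0932
```

Run:
```python
from h import *
go(.667,-.17,.2,1.775)
c=shot('scene','s8');d=shot('top','t8')
o=np.zeros((600,800,3),np.uint8)
o[:300,:400]=cv2.resize(c['color'][280:355,330:430],(400,300)); o[300:,:400]=cv2.resize(d['color'][150:225,220:320],(400,300))
o[:300,400:]=cv2.resize(c['color'][270:345,190:290],(400,300),interpolation=2); o[300:,400:]=cv2.resize(d['color'][145:220,325:425],(400,300),interpolation=2)
cv2.imwrite('pics/c8.png',o[:,:,::-1])
```

```text
t 36.5 at [ 0.6897 -0.0031  0.2002] rpy [3.14  0.    1.815] | tool shift mm x -156.4 y -62.3 z 0.2 then rz 0.040
```

View pics/c8.png

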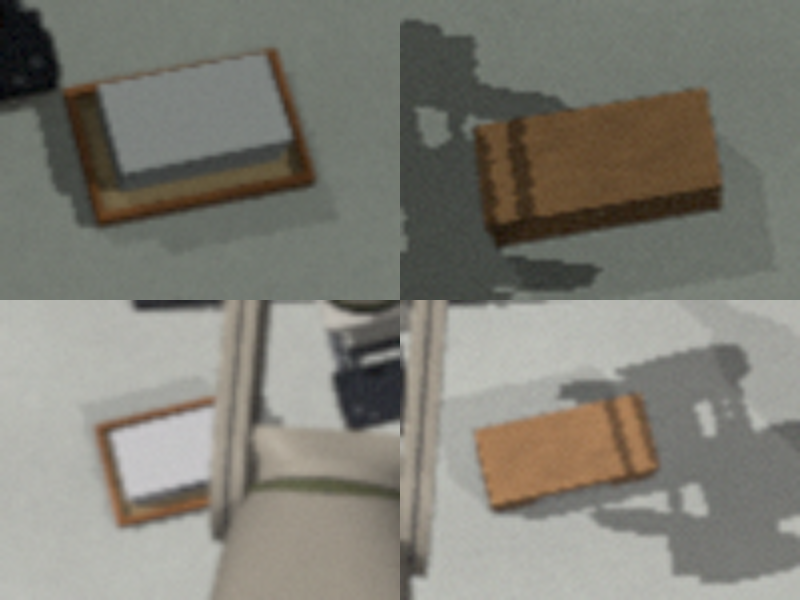

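The white box sits inside its seat. The cardboard box top: scene corners (475,126),(707,90),(720,186),(488,222) and top corners (476,430),(640,396),(655,462),(491,502), both in crop pixels.

Run:
```python
from h import *
for n,o,Q in(('s8',(190,270),[(75,126),(307,90),(320,186),(88,222)]),('t8',(325,145),[(76,130),(240,96),(255,164),(91,202)])):
    c=L(n); print(n,quad(c,np.array(Q)/4+o-.5,.04))
c=L('s8'); q=(np.array([(97,85),(264,51),(291,140),(119,174)])/4+(330,280)-.5); print('med placed',quad(c,q,.038))
go(.667,-.17,.2,1.775)
```

```text
s8 quad c 665.9 -169.5 size 59.9 131.3 yaw 1.779
t8 quad c 667.9 -170.5 size 57.0 130.6 yaw 1.787
med placed quad c 650.7 143.8 size 55.9 99.5 yaw 1.822
t 36.6 at [ 0.6893 -0.0008  0.1997] rpy [ 3.141e+00 -1.000e-03  1.817e+00] | tool shift mm x -158.6 y -62.9 z -0.3 then rz 0.042
```

Medium placed at (0.651,0.144) against its seat at (0.653,0.142). Now the large box.

Request:
{"name": "arm_command", "arguments": {
  "targets": "-0.02 -0.008 0 0 0 0;-0.035 -0.014 0 0 0 0;-0.04 -0.016 0 0 0 0;-0.035 -0.014 0 0 0 0;-0.018 -0.007 0 0 0 0;-0.011 -0.004 0 0 0 0.037;0 0 0 0 0 0;0 0 0 0 0 0"
}}

```text
t: 37.6
tool_pos: [0.6672, -0.1704, 0.1991]
eef_rot: [3.142, -0.0, 1.781]
wrist_force: [-0.4, -0.1, 0.3]
grip_width: 0.0934
```

Run:
```python
from h import *
go(.667,-.17,.017,1.78)
```

```text
t 37.6 at [ 0.6672 -0.1704  0.1991] rpy [ 3.142 -0.     1.781] | tool shift mm x 0.4 y -0.1 z 182.1 then rz 0.001
```

Request:
{"name": "arm_command", "arguments": {
  "targets": "0 0 0.02 0 0 0;0 0 0.035 0 0 0;0 0 0.035 0 0 0;0 0 0.035 0 0 0;0 0 0.03 0 0 0;0 0 0.015 0 0 0;0 0 0.007 0 0 0;0 0 0.004 0 0 0;0 0 0 0 0 0;0 0 0 0 0 0"
}}

```text
t: 38.85
tool_pos: [0.6678, -0.172, 0.0194]
eef_rot: [3.14, 0.001, 1.78]
wrist_force: [0.2, 0.9, 0.2]
grip_width: 0.0929
```

Request:
{"name": "arm_command", "arguments": {
  "targets": "0 0 0 0 0 0;0 0 0 0 0 0;0 0 0 0 0 0;0 0 0 0 0 0;0 0 0 0 0 0;0 0 0 0 0 0;0 0 0 0 0 0",
  "claw": -1
}}

```text
t: 39.72
tool_pos: [0.6671, -0.1717, 0.0182]
eef_rot: [3.141, 0.0, 1.78]
wrist_force: [0.8, 1.2, 0.7]
grip_width: 0.0616
```

Request:
{"name": "arm_command", "arguments": {
  "targets": "0 0 -0.005 0 0 0;0 0 -0.01 0 0 0;0 0 -0.02 0 0 0;0 0 -0.03 0 0 0;0 0 -0.035 0 0 0;0 0 -0.035 0 0 0;0 0 -0.02 0 0 0;0 0 -0.01 0 0 0;0 0 0 0 0 0;0 0 0 0 0 0"
}}

```text
t: 40.98
tool_pos: [0.6661, -0.1714, 0.1812]
eef_rot: [-3.139, -0.001, 1.78]
wrist_force: [1.0, -0.5, -4.1]
grip_width: 0.0619
```

Run:
```python
from h import *
go(.4385,-.2915,.17,1.408)
```

```text
t 40.98 at [ 0.6661 -0.1714  0.1812] rpy [-3.139e+00 -1.000e-03  1.780e+00] | tool shift mm x -70.3 y -247.6 z 11.2 then rz 0.372
```

Request:
{"name": "arm_command", "arguments": {
  "targets": "-0.004 -0.015 0 0 0 0;-0.007 -0.025 0 0 0 0;-0.01 -0.035 0 0 0 0;-0.01 -0.035 0 0 0 0;-0.01 -0.035 0 0 0 0;-0.01 -0.035 0 0 0 0;-0.01 -0.033 0 0 0 0;-0.006 -0.022 0 0 0 0;-0.003 -0.012 0 0 0 0.1;0 0 0 0 0 0.13;0 0 0 0 0 0.1;0 0 0 0 0 0.042"
}}

```text
t: 42.48
tool_pos: [0.4391, -0.2909, 0.1816]
eef_rot: [-3.139, -0.001, 1.405]
wrist_force: [0.5, 0.1, -3.9]
grip_width: 0.0618
```

Run:
```python
from h import *
go(.4385,-.2915,.022,1.408)
```

```text
t 42.48 at [ 0.4391 -0.2909  0.1816] rpy [-3.139e+00 -1.000e-03  1.405e+00] | tool shift mm x -0.7 y -0.5 z 159.6 then rz -0.003
```

Request:
{"name": "arm_command", "arguments": {
  "targets": "-0.001 0 0.015 0 0 0;0 0 0.03 0 0 0;0 0 0.035 0 0 0;0 0 0.03 0 0 0;0 0 0.02 0 0 0;0 0 0.01 0 0 0;0 0 0.006 0 0 0;0 0 0.003 0 0 0;0 0 0 0 0 0;0 0 0 0 0 0"
}}

```text
t: 43.72
tool_pos: [0.4402, -0.2928, 0.0349]
eef_rot: [3.14, 0.001, 1.408]
wrist_force: [-0.0, -0.5, -4.0]
grip_width: 0.0619
```

Request:
{"name": "arm_command", "arguments": {
  "targets": "0 0 0.003 0 0 0;0 0 0.003 0 0 0;0 0 0 0 0 0;0 0 0 0 0 0"
}}

```text
t: 44.22
tool_pos: [0.4397, -0.2923, 0.0281]
eef_rot: [-3.141, -0.0, 1.408]
wrist_force: [-0.8, 0.5, -3.9]
grip_width: 0.0617
```

Request:
{"name": "arm_command", "arguments": {
  "targets": "0 -0.001 0.003 0 0 0;0 0 0.001 0 0 0;0 0 0.001 0 0 0;0 0 0 0 0 0;0 0 0 0 0 0"
}}

```text
t: 44.85
tool_pos: [0.4388, -0.2923, 0.0232]
eef_rot: [3.141, 0.0, 1.408]
wrist_force: [0.2, -0.9, -4.1]
grip_width: 0.0615
```

Request:
{"name": "arm_command", "arguments": {
  "targets": "0 0 0.001 0 0 0;0 0 0.0005 0 0 0;0 0 0 0 0 0;0 0 0 0 0 0"
}}

```text
t: 45.35
tool_pos: [0.4389, -0.2924, 0.0222]
eef_rot: [3.141, 0.0, 1.408]
wrist_force: [-3.8, 2.7, 5.6]
grip_width: 0.0618
```

Contact with the seat floor. Release and retreat.

Request:
{"name": "arm_command", "arguments": {
  "targets": "0 0 0 0 0 0;0 0 0 0 0 0;0 0 0 0 0 0;0 0 0 0 0 0;0 0 0 0 0 0;0 0 0 0 0 0;0 0 0 0 0 0",
  "claw": 0.9
}}

```text
t: 46.22
tool_pos: [0.4388, -0.2922, 0.0216]
eef_rot: [3.142, -0.0, 1.408]
wrist_force: [0.5, -0.4, 0.6]
grip_width: 0.0882
```

Request:
{"name": "arm_command", "arguments": {
  "targets": "0 0 -0.01 0 0 0;0 0 -0.02 0 0 0;0 0 -0.04 0 0 0;0 0 -0.05 0 0 0;0 0 -0.05 0 0 0;0 0 -0.05 0 0 0;0 0 -0.04 0 0 0;-0.04 -0.03 0 0 0 0;-0.05 -0.04 0 0 0 0;-0.05 -0.04 0 0 0 0;-0.05 -0.03 0 0 0 0;0 0 0 0 0 0"
}}

```text
t: 47.72
tool_pos: [0.2691, -0.4572, 0.2821]
eef_rot: [-3.141, 0.001, 1.402]
wrist_force: [0.3, 0.3, -0.9]
grip_width: 0.0885
```

Run:
```python
from h import *
print(arm.get_obs()['tool_pos'])
c=shot('scene','s9');d=shot('top','t9')
cv2.imwrite('pics/c9.png',cv2.resize(c['color'][160:360,80:550],(800,340))[:,:,::-1])
o=np.zeros((600,800,3),np.uint8)
for i,(im,x,y) in enumerate([(c,150,195),(c,285,210),(c,330,280),(d,365,225),(d,270,220),(d,220,155)]):
    o[(i//3)*300:(i//3)*300+200,(i%3)*266:(i%3)*266+266]=cv2.resize(im['color'][y:y+75,x:x+100],(266,200),interpolation=2)
cv2.imwrite('pics/c10.png',o[:,:,::-1])
```

```text
[ 0.26905837 -0.45723303  0.28212921]
```

View pics/c9.png

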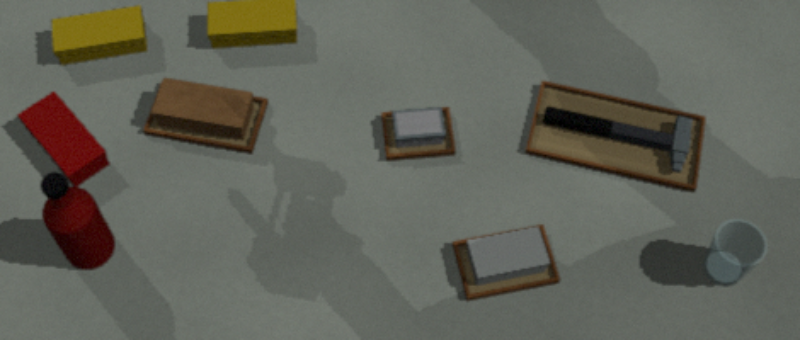

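View pics/c10.png

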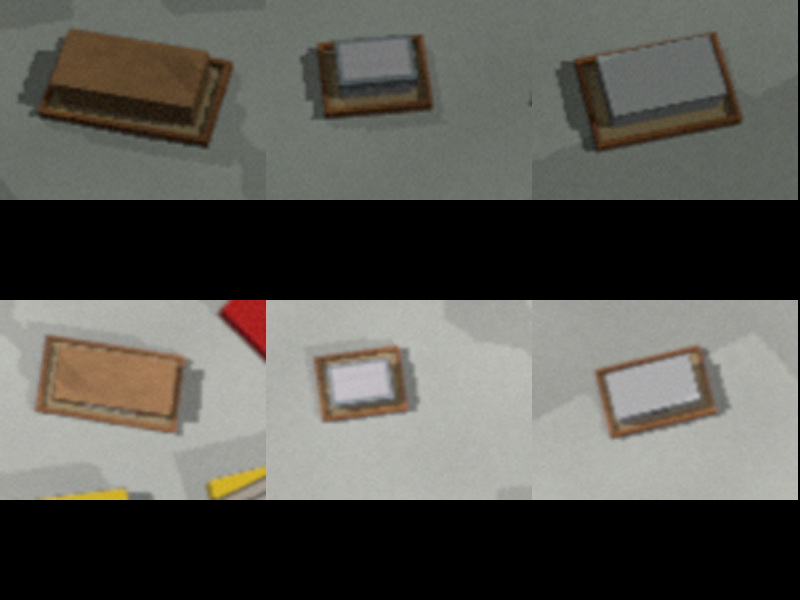

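All four are in their places, the glass and bottle are standing and the look-alikes are untouched. A last numeric check, then hand in.

Run:
```python
from h import *
k=2.66; s=L('s9');d=L('t9')
for nm,c,o,Q,z in(('large s',s,(150,195),[(68,30),(208,52),(190,110),(50,88)],.044),('small s',s,(285,210),[(71,38),(150,36),(152,78),(75,83)],.034),
 ('large t',d,(365,225),[(54,341-300),(184,356-300),(175,416-300),(50,401-300)],.044),('small t',d,(270,220),[(62,64),(125,60),(128,99),(66,104)],.034),('med t',d,(220,155),[(73,71),(160,52),(168,98),(84,118)],.038)):
    print(nm,quad(c,np.array(Q)/k+o-.5,z))
P=ray(s,np.array([(545,116),(690,142)])/1.702+(80,160),.027)[:,:2]; print('hammer ends',P.round(3),'mid',P.mean(0).round(4),np.linalg.norm(P[1]-P[0]).round(3))
```

```text
large s quad c 439.0 -291.5 size 64.0 132.7 yaw 1.430
small s quad c 451.3 23.5 size 46.8 71.7 yaw 1.663
large t quad c 439.6 -292.8 size 69.6 145.4 yaw 1.447
small t quad c 454.4 17.8 size 46.0 71.7 yaw 1.638
med t quad c 654.7 141.8 size 57.1 102.0 yaw 1.797
hammer ends [[0.43  0.205]
 [0.465 0.41 ]] mid [0.4477 0.3074] 0.208
```

```bash
python3 -c "
from bench import arm
print(arm.close_job(), arm.get_obs()['t'])"
```

```text
the job is handed in; nothing more can be done
the job is handed in; nothing more can be done
```

I took the stack apart from the top down. The hammer went into its tray, held at its balance point and carried level. The small, medium and large boxes then went into their seats in that order. I released everything, backed the arm off and handed the job in at about 48 s of robot time; no verdict was reported.

Last checks, from the two cameras:

| Object | Offset from centre of its place | Limit |
|---|---|---|
| Hammer | about 1 mm | 20 mm |
| Small box | 2–6 mm | 15 mm |
| Medium box | about 2–3 mm | 15 mm |
| Large box | about 1–2 mm | 15 mm |

- **Alignment and upright:** long sides are within about 0.07 rad of their seats' (limit 0.3), and every box looks flat inside its lip. I did not measure tilt or height directly at the end.
- **Left standing:** the glass, the bottle and the red and yellow look-alikes are still where they were, judged by eye.
- **Disagreements:** the two views differ by about 6 mm on the small box's position. The top view reads the large box about 8–11 mm oversize, which I put down to coarse corner picking.

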